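# Press the sprung tilt plate level and stand the labelled bottle on it

## Robot

A 7-joint arm with a two-finger parallel gripper is mounted at the origin on a cart in front of the work surface, level with it; the furniture and walls round the work are solid. World frame = base frame: x ahead of the robot, y to its left, z up, the work surface at z = 0. Lengths are in m, angles in rad, forces in N, time in s.
With the tool pointing down it reaches from about 0.4 to 0.9 m from the base axis. Payload 5.6 kg.
Tool frame: the origin (TCP) lies midway between the tips of the shut fingers; the grasp point (between the pads) lies 19 mm behind it; z points along the fingers, y is the line along which they close (so a half turn about z gives the same grasp; the last joint's range is limited). The gripper opens to 92 mm and grips with 3 to 60 N. Pads are 20 mm wide; open, the fingers measure 128 mm over their backs; the gripper's body (75 mm by 189 mm) begins 69 mm behind the grasp point.
Start: joints at [-1.206, 0.468, -0.012, 1.603, 0.006, 1.071, -0.056], TCP at [0.258, 0.597, 0.215] pointing down, gripper open.
Joint ranges: [-2.53, 2.53], [-0.31, 2.02], [-1.57, 1.55], [0.28, 2.44], [-1.29, 4.43], [0.15, 1.84], [-2.92, 2.92]. Speed limits (rad/s): [2.57, 2.57, 3.14, 3.14, 3.14, 3.14, 3.14].

## Interface

Orientations are given as a unit quaternion [x, y, z, w].
In Python, from station import * gives the robot as it stands. The module is installed in compiled form; this text tells all that it offers.
- The arm moves only by the shell command python3 -m handwheel 'ROWS'. ROWS is JSON, a list of rows, each a list of 3 entries, a list of its own where there are three numbers: the shift along the world's x, y, z in units of 25 mm (1.0 is 25 mm), then the turn, a rotation vector about the world's x, y, z in units of 6 degrees (1.0 is 6 degrees), then the finger opening in mm, from 0 to 91.9. A call has 1 to 8 rows; each row is the pose to reach, as a shift and turn from the pose commanded when the call began; what a row does not reach only later rows make up. A row lasts 1/8 s, in which the tool goes at most 62.5 mm and 10.7 degrees, less where a joint would pass 70% of its speed; a pose out of reach is approached as far as the arm can. A call with a gripper value outside its range is refused whole. The fingers move at their own pace and stop on an object; the grip force is fixed at half the most. Time passes only in rows, so rows that repeat a pose let the fingers close. It gives the time, the measured TCP pose, the force, the opening and the grip force at its end, in the units of the state.
- read_state(): the state, without advancing time (a new reading comes with each control period).
- get_image(name): name is "scene" or "top" or "wrist"; returns the picture (400x640x3 uint8, red, green, blue); there is no depth.
- camera_info(name): a dict with "K" (3x3 intrinsics, pixels), "R" (3x3) and "t" (3): a world point X has camera coordinates R X + t. Camera axes: x right, y down, z forward; pixel columns grow to the right and rows downward; lengths in m; the calibration is good to about 2 mm. The wrist camera is an equidistant fisheye: a pixel r from the principal point sees the ray r / f radians off the axis. A picture is of the moment at which its call begins: read the wrist's pose just before it. camera_info takes no time and is no camera call; for the wrist camera it gives the pose at the moment of the call.
- finish_job(): hands the job in; it is judged then, once.
Trained networks look in the newest picture that a camera, given by its name, has taken for a name from the list of things; names that differ only in an ending like _2 or _b are one class to them, and where a whole thing is asked for, a point or a joint stands for the part that bears it (a point fixed in the world has none). Each returns a list of dicts, best first, with "p" (0 to 1); they miss things now and then, are a little off and sometimes report something else, mostly with a low value. They report only what shows in the picture. A call takes as long as a camera call.
- cut_out(camera, target): "pixels" (400x640 bool, what is visible of it) and "location" ([row, column] in pixels, amid what is visible of it).
The state is a dict: "clock": time; "q": joint angles; "dq": joint speeds; "tau": joint torques, N m; "tool_pos": TCP position; "tool_rot": TCP orientation; "force": force on the tool from outside, world axes, zero at the start; "wrist_torque": the same for the moment, N m; "grip_width": opening from 0.0 (shut) to 1.0 (fully open); "grip_force": force on a finger pad.
Only numpy, scipy, OpenCV 4.12 (cv2) and the standard library are available. Lean on these libraries where they do the work, as an engineer would, in place of code of your own. Each camera call takes 0.05 s, during which the arm holds its last target. There are 200 camera calls.

## Task

At the fill-check stand, press the rear end of the slanted sprung plate down, firmly but without ramming it, until the catch holds it level; reach in under the lamp hood at a slant without knocking it. Then set the labelled bottle upright in the middle of the ring marked on the levelled plate, keeping it upright on the way, and let go. Leave the other things where they are.

Things in the scene. Friction and masses are not known exactly. Their poses are not given: they have to be found in the camera images.
- stand: Fixed fill-check stand: grey base 250 x 180 mm (x -120 to +130 mm of its origin, top 18 mm above the desk), at its rear two posts and a light panel (x +112 to +128 mm) that carry a lamp hood; sides and front are open. Origin: on the desk under its middle; own +x points to the rear, z up. The plate's hinge line runs along y at x -30 mm, z 50 mm.
- lamp_hood: Grey lamp hood that overhangs the rear half of the plate: x +18 to +134 mm and y -88 to +88 mm in the stand's frame, underside 249 mm and top 287 mm above the desk. Origin: middle of its underside. No tool fits between it and the pad upright.
- tilt_plate (a joint): Tilt of the aluminium plate (190 x 136 x 7 mm), rad: 0 = level, about 0.36 = rear end up, as its spring keeps it. It reaches from 70 mm in front of the hinge line to 120 mm behind it; its top is 10 mm over that line (60 mm over the desk when level). From -0.015 rad a catch at the rear has snapped over it and holds it at 0 to 0.03 rad; let go earlier it springs up. Hard stop at -0.03 rad.
- press_pad (a point): Middle of the ribbed black rubber pad (40 mm along x, 100 mm wide) on top of the plate, 85 mm behind the hinge line, under the hood; moves with the plate; own x points to the rear along the plate, own z is its normal. Pressing here takes about 5 N at first, about 10 to 14 N just before level, then the hard stop.
- catch (a joint): Slide of the steel spring catch behind the plate's rear end, m: 0 = snapped out, up to 0.012 = pushed back by the lip. It moves by itself.
- bottle_ring (a point): Centre of the dark ring (84 mm across) marked on top of the plate, 25 mm in front of the hinge line, in front of the hood; moves with the plate.
- labelled_bottle: The bottle with a printed paper label round its middle: 69 mm across, 269 mm tall, 0.5 to 0.8 kg, with a white screw cap 31 mm across on top (about 249 to 268 mm up). Origin: centre of its underside, z up. Gripped by the cap from above it hangs upright. Its place and the plain one's may be swapped. To the left of the stand the filling machine's thin boom ends near x 0.40, y 0.01, z 0.35 to 0.38 m from the robot's base; keep clear.
- plain_bottle: Bystander: the like bottle without a label, 69 mm across, 269 mm tall. Origin: centre of its underside.
- beaker: Bystander: clear beaker 70 mm across, 90 mm tall. Origin: centre of its underside.
- retain_jar: Bystander: glass jar with brass-coloured lid, 64 mm across, 94 mm tall. Origin: centre of its underside.
- big_cap: Bystander: loose jerrycan cap 62 mm across, 22 mm tall. Origin: centre of its underside.

How it is judged:
By the outcome, as a careful person would: the job done as asked, in the order asked, and still so for the second after the job is handed in, with the robot touching nothing.
It also fails if it takes over 72 s, if anything falls off the work surface, if the arm or the gripper's body presses on something with over 40 N, if the wrist force passes 120 N, or if a joint passes its speed limit or range.

## Working session

There is one attempt and no reset: what is moved stays moved. The work goes in short steps, Python scripts to look and compute and a shell command to move; the robot and the scene stay as the last step left them, time stands still between calls to the robot, and variables do not carry over. Pictures are saved under pics/ and viewed, at most 10 in all, crops included, and the job is handed in when it is done.

```bash
mkdir -p pics
python3 - <<'E'
from station import *
import cv2,numpy as np
s=read_state();print({k:np.round(v,3).tolist() for k,v in s.items()})
for n in ("scene","top"):
    im=get_image(n);cv2.imwrite(f"pics/{n}0.png",im[:,:,::-1])
    c=camera_info(n);print(n,np.round(c["K"],1).tolist(),np.round(c["R"],3).tolist(),np.round(c["t"],3).tolist())
    for t in ("stand","lamp_hood","tilt_plate","press_pad","bottle_ring","labelled_bottle","plain_bottle","beaker","retain_jar","big_cap"):
        for d in cut_out(n,t)[:2]:
            r,cc=np.nonzero(d["pixels"]);print(n,t,round(d["p"],2),np.round(d["location"]).tolist(),(r.min(),r.max(),cc.min(),cc.max()) if len(r) else None,len(r))
E
```

```text
{'clock': 0.0, 'q': [-1.206, 0.468, -0.012, 1.604, 0.006, 1.071, -0.056], 'dq': [-0.0, -0.0, -0.001, 0.0, 0.0, -0.001, -0.001], 'tau': [-0.001, -52.057, -0.012, -24.375, -0.056, 0.017, 0.0], 'tool_pos': [0.258, 0.596, 0.214], 'tool_rot': [0.203, 0.979, -0.001, -0.0], 'force': [-0.242, 0.594, 0.61], 'wrist_torque': [-0.019, -0.034, -0.042], 'grip_force': 0.0, 'grip_width': 1.002}
scene [[422.3, 0.0, 329.6], [0.0, 422.3, 198.3], [0.0, 0.0, 1.0]] [[-0.315, -0.949, -0.007], [-0.839, 0.282, -0.466], [0.444, -0.141, -0.885]] [0.136, 0.58, 0.894]
scene stand 0.89 [190.0, 408.0] (np.int64(119), np.int64(239), np.int64(335), np.int64(455)) 8989
scene lamp_hood 0.73 [156.0, 428.0] (np.int64(118), np.int64(197), np.int64(397), np.int64(456)) 3947
scene tilt_plate 0.97 [194.0, 379.0] (np.int64(172), np.int64(217), np.int64(344), np.int64(415)) 2709
scene press_pad 0.91 [197.0, 378.0] (np.int64(172), np.int64(218), np.int64(344), np.int64(415)) 2681
scene bottle_ring 0.63 [197.0, 374.0] (np.int64(172), np.int64(217), np.int64(345), np.int64(415)) 2623
scene bottle_ring 0.29 [152.0, 314.0] (np.int
[... 1538 characters left out ...]
tle_ring 0.64 [190.0, 379.0] (np.int64(165), np.int64(213), np.int64(339), np.int64(419)) 3164
top bottle_ring 0.28 [145.0, 436.0] (np.int64(104), np.int64(188), np.int64(400), np.int64(468)) 4605
top labelled_bottle 0.72 [160.0, 276.0] (np.int64(121), np.int64(203), np.int64(258), np.int64(293)) 2075
top plain_bottle 0.73 [208.0, 260.0] (np.int64(175), np.int64(251), np.int64(242), np.int64(281)) 1997
top beaker 0.72 [146.0, 316.0] (np.int64(126), np.int64(165), np.int64(301), np.int64(327)) 882
top retain_jar 0.35 [179.0, 414.0] (np.int64(103), np.int64(241), np.int64(328), np.int64(468)) 11315
top big_cap 0.58 [288.0, 358.0] (np.int64(274), np.int64(302), np.int64(344), np.int64(370)) 628
```

Run:
```python
import cv2
im=cv2.imread("pics/top0.png")[80:320,200:520];cv2.imwrite("pics/topc.png",cv2.resize(im,None,fx=2.5,fy=2.5,interpolation=cv2.INTER_CUBIC))
```

```text
(no output)
```

View pics/scene0.png

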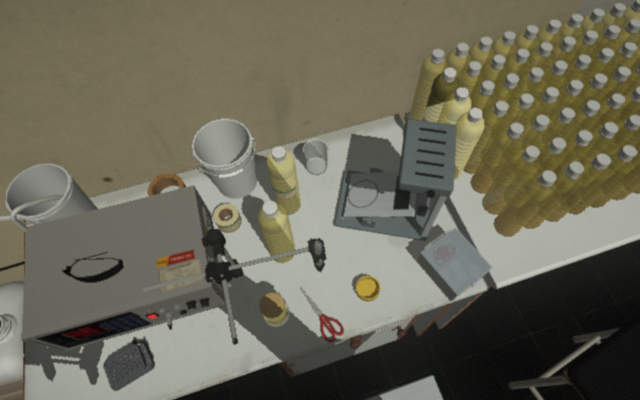

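View pics/topc.png

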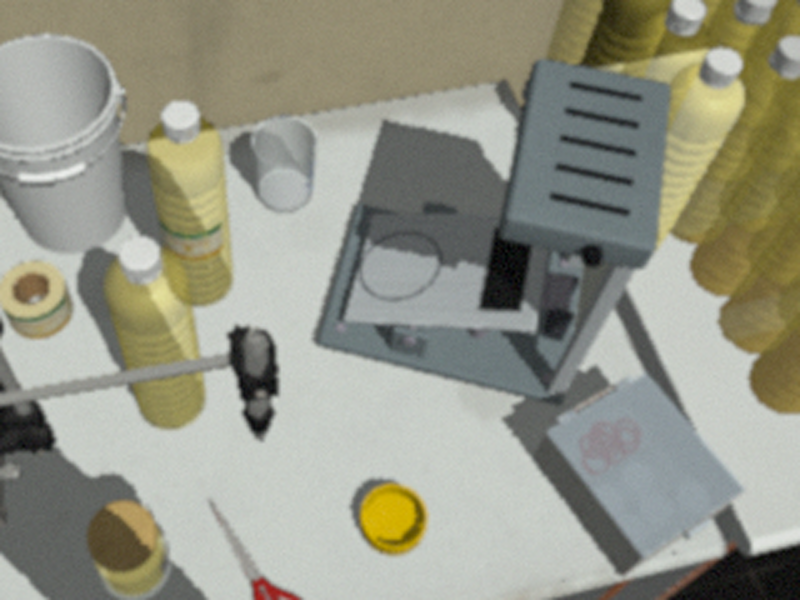

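```bash
cat > h.py <<'E'
import numpy as np
from station import *
def ray(n,u,v,z):
    c=camera_info(n);K,R,t=map(np.array,(c["K"],c["R"],c["t"]))
    o=-R.T@t;d=R.T@np.linalg.solve(K,[u,v,1]);return o+d*(z-o[2])/d[2]
def proj(n,X):
    c=camera_info(n);p=(np.array(c["K"])@(np.array(c["R"])@np.array(X).T+np.array(c["t"])[:,None]));return (p[:2]/p[2]).T
E
python3 - <<'E'
from h import *
from scipy.optimize import least_squares
# crop px -> obj
P=np.array([[320,340],[560,395],[365,208],[537,62],[672,85],[505,225],[655,250]])/2.5+[200,80]
O=np.array([[-.12,-.09,.018],[.13,-.09,.018],[-.12,.09,.018],[.018,.088,.287],[.134,.088,.287],[.018,-.088,.287],[.134,-.088,.287]])
def W(p,O):
    c,s=np.cos(p[2]),np.sin(p[2]);return O@np.array([[c,-s,0],[s,c,0],[0,0,1]]).T+[p[0],p[1],0]
f=lambda p:(proj("top",W(p,O))-P).ravel()
r=least_squares(f,[.5,-.2,-1.6],loss="soft_l1");print(r.x,np.round(r.fun.reshape(-1,2),1).tolist())
a=.36
loc=np.array([[-.03+.085*np.cos(a)-.01*np.sin(a),0,.05+.085*np.sin(a)+.01*np.cos(a)],[.055,0,.06],[-.055,0,.06],[-.03-.025*np.cos(a)-.01*np.sin(a),0,.05-.025*np.sin(a)+.01*np.cos(a)]])
w=W(r.x,loc);print(np.round(w,3).tolist(),(proj("top",w)-[200,80])*2.5, proj("scene",w))
print("ring px",ray("top",200+400/2.5,80+266/2.5,loc[3,2]))
for k,(u,v) in dict(lab=(182,115),plain=(141,252)).items(): print(k,ray("top",200+u/2.5,80+v/2.5,.269))
print("scene caps",ray("scene",279,154,.265),ray("scene",268,208,.265))
print("base",ray("top",200+203/2.5,80+300/2.5,0),ray("top",200+285/2.5,80+190/2.5,.0),"boom tip",ray("top",200+255/2.5,80+345/2.5,.37))
E
```

```text
[ 0.59415337 -0.20725028 -2.08011554] [[-2.1, 0.9], [1.2, 4.5], [-2.9, -1.9], [-0.1, -2.9], [1.5, -0.5], [-1.0, -2.9], [1.2, 1.6]]
[[0.572, -0.247, 0.089], [0.567, -0.255, 0.06], [0.621, -0.159, 0.06], [0.622, -0.158, 0.051]] [[506.76057764 271.26727921]
 [509.91530266 289.12608124]
 [401.70840178 262.81191101]
 [398.88511825 267.37641752]] [[402.29149976 194.00130473]
 [404.05007123 199.75006528]
 [363.31591868 193.09784265]
 [362.39542322 194.64109191]]
ring px [ 0.62324711 -0.15913408  0.05055211]
lab [0.67759526 0.03688568 0.269     ]
plain [0.55037115 0.09007598 0.269     ]
scene caps [0.67581523 0.03731378 0.265     ] [0.55149734 0.09504791 0.265     ]
base [0.65827274 0.04116445 0.        ] [ 0.77980523 -0.07533221  0.        ] boom tip [0.40111805 0.03160966 0.37      ]
```

```bash
python3 -m handwheel '[[[0,0,2],[0,0,0],0],[[0,0,4],[0,0,0],0],[[0,0,6],[0,0,0],0],[[0,0,8],[0,0,0],0],[[0,0,10],[0,0,0],0],[[0,0,11.4],[0,0,0],0],[[0,0,11.4],[0,0,0],0]]'; python3 -m handwheel '[[[1,-1.75,0],[0,0,-1],0],[[2,-3.5,0],[0,0,-2],0],[[3,-5.25,0],[0,0,-3],0],[[4,-7,0],[0,0,-4],0],[[5,-8.75,0],[0,0,-5],0],[[6,-10.5,0],[0,0,-6],0],[[7,-12.25,0],[0,0,-7],0],[[8,-14,0],[0,0,-8],0]]'
```

```text
clock: 1.98
tool_pos: [0.2581, 0.5974, 0.5031]
tool_rot: [0.203, 0.979, 0.003, 0.001]
force: [-0.1, 0.4, -1.1]
grip_width: 0.261
grip_force: 0.0
clock: 2.98
tool_pos: [0.458, 0.2449, 0.4983]
tool_rot: [0.585, 0.811, -0.001, -0.0]
force: [0.3, 0.2, 0.7]
grip_width: 0.009
grip_force: 0.0
```

```bash
python3 -m handwheel '[[[1,-1.7,0],[0,0,-1],0],[[2,-3.4,0],[0,0,-2],0],[[3,-5.1,0],[0,0,-3],0],[[4,-6.8,0],[0,0,-4],0],[[5,-8.5,0],[0,0,-5],0],[[6,-10.2,0],[0,0,-6],0],[[7,-11.9,0],[0,0,-7],0],[[8,-13.4,0],[0,0,-8],0]]'; python3 -m handwheel '[[[0,0,0],[-0.9,0.5,0],0],[[0,0,0],[-1.7,1,0],0],[[0,0,0],[-2.6,1.45,0],0],[[0,0,0],[-3.5,1.9,0],0],[[0,0,0],[-4.3,2.4,0],0],[[0,0,0],[-5.1,2.84,0],0],[[0,0,0],[-5.1,2.84,0],0]]'
python3 - <<'E'
from h import *
import cv2
from scipy.spatial.transform import Rotation as R
s=read_state();print(np.round(s["q"],2),np.round(s["tool_pos"],3),np.round(R.from_quat(s["tool_rot"]).as_matrix(),3).tolist())
cv2.imwrite("pics/top1.png",get_image("top")[:,:,::-1])
E
```

```text
clock: 3.98
tool_pos: [0.6581, -0.0899, 0.4981]
tool_rot: [0.864, 0.503, -0.001, -0.001]
force: [-0.5, 0.4, -0.1]
grip_width: 0.004
grip_force: 0.0
clock: 4.85
tool_pos: [0.6562, -0.0873, 0.4927]
tool_rot: [0.822, 0.483, -0.26, 0.156]
force: [-0.7, 0.0, -0.1]
grip_width: 0.004
grip_force: 0.0
[-0.66  0.73  1.12  1.02 -0.04  1.84 -0.15] [ 0.656 -0.087  0.493] [[0.398, 0.874, -0.277], [0.712, -0.485, -0.508], [-0.578, 0.005, -0.816]]
```

View pics/top1.png

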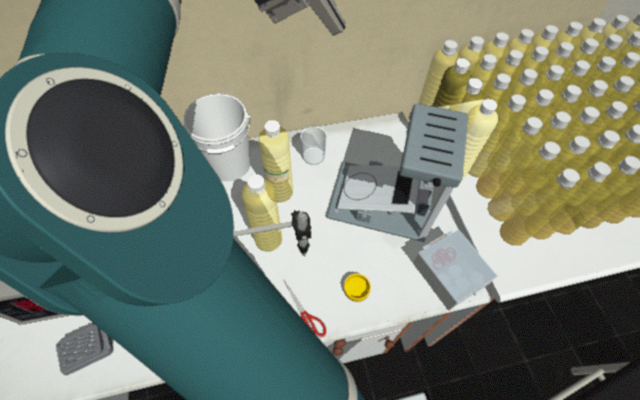

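```bash
python3 -m handwheel '[[[-0.2,-0.4,-1.7],[0,0,0],0],[[-0.4,-0.8,-3.4],[0,0,0],0],[[-0.6,-1.2,-5],[0,0,0],0],[[-0.8,-1.6,-6.6],[0,0,0],0],[[-1,-2,-8.3],[0,0,0],0],[[-1.2,-2.3,-9.9],[0,0,0],0],[[-1.2,-2.3,-9.9],[0,0,0],0]]'
python3 - <<'E'
from h import *
import cv2
from scipy.spatial.transform import Rotation as R
s=read_state();print(np.round(s["q"],2),np.round(s["tool_pos"],4),np.round(R.from_quat(s["tool_rot"]).as_matrix(),3).tolist())
c=camera_info("wrist");print({k:np.round(v,3).tolist() for k,v in c.items() if k in "KRt"})
cv2.imwrite("pics/w2.png",get_image("wrist")[:,:,::-1])
for t in ("press_pad","lamp_hood","bottle_ring"):
    for d in cut_out("wrist",t)[:2]:
        r,cc=np.nonzero(d["pixels"]);print(t,round(d["p"],2),np.round(d["location"]),r.min(),r.max(),cc.min(),cc.max())
E
```

```text
clock: 5.78
tool_pos: [0.6233, -0.1476, 0.2465]
tool_rot: [0.823, 0.482, -0.258, 0.152]
force: [-0.1, -0.1, 1.0]
grip_width: 0.005
grip_force: 0.0
[-0.69  0.82  1.05  1.49 -0.1   1.34 -0.23] [ 0.6233 -0.1476  0.2465] [[0.402, 0.872, -0.278], [0.715, -0.489, -0.5], [-0.572, 0.002, -0.82]]
{'K': [[309.707, 0.0, 317.839], [0.0, 309.707, 197.761], [0.0, 0.0, 1.0]], 'R': [[0.873, -0.488, 0.003], [-0.32, -0.567, 0.759], [-0.369, -0.663, -0.651]], 't': [-0.617, -0.045, 0.473]}
press_pad 0.74 [123. 327.] 46 205 260 389
lamp_hood 0.79 [338. 316.] 324 353 307 329
bottle_ring 0.73 [120. 326.] 45 205 261 389
bottle_ring 0.22 [123. 324.] 21 353 243 405
```

View pics/w2.png

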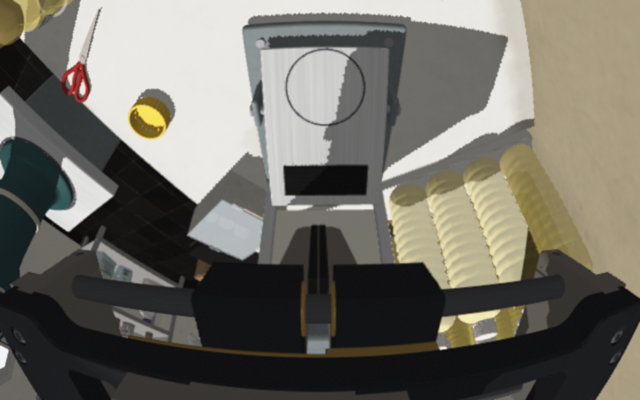

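```bash
cat >> h.py <<'E'
def wray(u,v,z,c=None):
    c=c or camera_info("wrist");K,R,t=map(np.array,(c["K"],c["R"],c["t"]))
    d=np.array([(u-K[0,2])/K[0,0],(v-K[1,2])/K[1,1]]);th=np.hypot(*d)
    d=np.array([*(d/max(th,1e-9)*np.sin(th)),np.cos(th)]);o=-R.T@t;d=R.T@d;return o+d*(z-o[2])/d[2]
E
python3 - <<'E'
from h import *
np.set_printoptions(precision=4,suppress=True)
pad=wray(325,180,.089);ring=wray(325.5,87,.0506)
print(pad,ring,wray(284,180,.089),wray(366,180,.089),pad-ring)
d=(pad-ring)[:2];print(np.hypot(*d),np.arctan2(d[1],d[0]))
print(np.array(read_state()["tool_pos"]))
E
```

```text
[ 0.5798 -0.2531  0.089 ] [ 0.6309 -0.1613  0.0506] [ 0.5369 -0.2285  0.089 ] [ 0.6234 -0.2777  0.089 ] [-0.051  -0.0918  0.0384]
0.10504796284445336 -2.0782412323149067
[ 0.6266 -0.1476  0.2508]
```

```bash
python3 -m handwheel '[[[-0.3,-0.6,-1],[0,0,0],0],[[-0.6,-1.2,-2],[0,0,0],0],[[-0.9,-1.8,-3],[0,0,0],0],[[-1.2,-2.4,-4],[0,0,0],0],[[-1.5,-3,-5],[0,0,0],0],[[-1.9,-3.7,-5.8],[0,0,0],0],[[-1.9,-3.7,-5.8],[0,0,0],0],[[-1.9,-3.7,-5.8],[0,0,0],0]]'
python3 - <<'E'
from h import *
import cv2
np.set_printoptions(precision=4,suppress=True)
s=read_state();print(s["q"],s["tool_pos"],s["force"])
c=camera_info("wrist");im=get_image("wrist");cv2.imwrite("pics/w3.png",im[:,:,::-1])
cv2.imwrite("pics/w3c.png",cv2.resize(im[20:330,200:450,::-1],None,fx=1.9,fy=1.9))
E
```

```text
clock: 6.98
tool_pos: [0.5798, -0.2393, 0.1051]
tool_rot: [0.823, 0.483, -0.256, 0.156]
force: [0.4, 0.3, -0.2]
grip_width: 0.003
grip_force: 0.0
[-0.5643  0.9285  0.9748  1.6928 -0.1656  1.0017 -0.1776] [ 0.5798 -0.2393  0.1051] [ 0.4463  0.3393 -0.2101]
```

View pics/w3c.png

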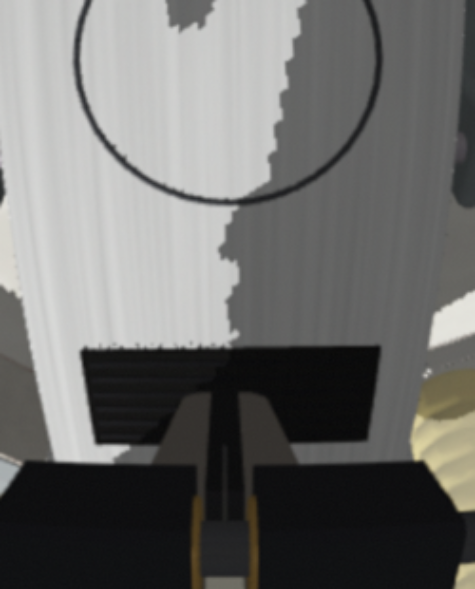

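```bash
python3 -m handwheel '[[[-0.03,-0.05,-0.15],[0,0,0],0],[[-0.06,-0.1,-0.3],[0,0,0],0],[[-0.1,-0.16,-0.45],[0,0,0],0],[[-0.12,-0.2,-0.55],[0,0,0],0],[[-0.14,-0.23,-0.65],[0,0,0],0],[[-0.16,-0.26,-0.75],[0,0,0],0],[[-0.18,-0.29,-0.85],[0,0,0],0],[[-0.2,-0.32,-0.95],[0,0,0],0]]'
```

```text
clock: 8.02
tool_pos: [0.573, -0.2483, 0.0809]
tool_rot: [0.823, 0.482, -0.258, 0.156]
force: [-0.4, 2.7, 7.3]
grip_width: 0.005
grip_force: 3.8
```

```bash
python3 -m handwheel '[[[-0.01,-0.02,-0.1],[0,0,0],0],[[-0.03,-0.05,-0.2],[0,0,0],0],[[-0.04,-0.07,-0.3],[0,0,0],0],[[-0.06,-0.1,-0.4],[0,0,0],0],[[-0.07,-0.12,-0.5],[0,0,0],0],[[-0.08,-0.14,-0.6],[0,0,0],0],[[-0.09,-0.16,-0.7],[0,0,0],0],[[-0.1,-0.18,-0.8],[0,0,0],0]]'
```

```text
clock: 9.02
tool_pos: [0.571, -0.2524, 0.0622]
tool_rot: [0.823, 0.482, -0.258, 0.156]
force: [-2.1, 11.7, 25.0]
grip_width: 0.002
grip_force: 12.5
```

```bash
python3 -m handwheel '[[[0,0,-0.05],[0,0,0],0],[[0,0,-0.05],[0,0,0],0]]'
python3 - <<'E'
from h import *
import cv2
im=get_image("scene");cv2.imwrite("pics/s4.png",cv2.resize(im[100:260,320:480,::-1],None,fx=3.7,fy=3.7,interpolation=cv2.INTER_CUBIC))
E
```

```text
clock: 9.28
tool_pos: [0.571, -0.2523, 0.0622]
tool_rot: [0.823, 0.482, -0.258, 0.156]
force: [-3.5, 11.0, 24.5]
grip_width: 0.002
grip_force: 11.8
```

View pics/s4.png

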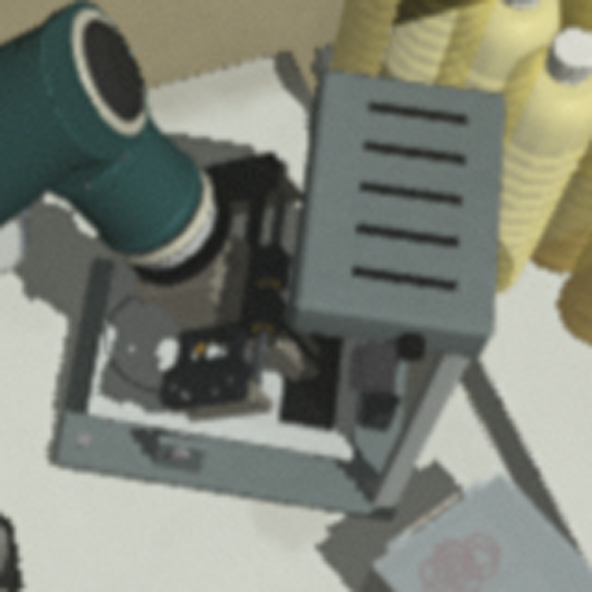

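```bash
python3 -m handwheel '[[[0,0,-0.05],[0,0,0],0],[[0,0,-0.1],[0,0,0],0],[[0,0,-0.1],[0,0,0],0]]'
```

```text
clock: 9.7
tool_pos: [0.5711, -0.2524, 0.0617]
tool_rot: [0.823, 0.482, -0.258, 0.156]
force: [-6.2, 16.3, 36.1]
grip_width: 0.007
grip_force: 17.8
```

```bash
python3 -m handwheel '[[[0.02,0.05,0.2],[0,0,0],0],[[0.1,0.17,0.4],[0,0,0],0],[[0.2,0.35,0.7],[0,0,0],0],[[0.5,0.8,1.4],[0,0,0],0],[[0.8,1.4,2.4],[0,0,0],0],[[1.2,2.1,3.5],[0,0,0],0],[[1.5,2.7,4.5],[0,0,0],0],[[1.9,3.4,5.6],[0,0,0],0]]'; python3 -m handwheel '[[[0.4,0.8,2],[0,0,0],0],[[0.8,1.6,4],[0,0,0],0],[[1.3,2.6,6],[0,0,0],0],[[1.7,3.4,8],[0,0,0],40],[[1.9,3.9,9.5],[0,0,0],70],[[1.9,3.9,9.5],[0,0,0],70]]'
python3 - <<'E'
from h import *
import cv2
np.set_printoptions(precision=4,suppress=True)
s=read_state();print(s["q"],s["tool_pos"])
c=camera_info("wrist");im=get_image("wrist");cv2.imwrite("pics/w5.png",im[:,:,::-1])
import json;json.dump({k:np.array(c[k]).tolist() for k in "KRt"},open("c5.json","w"))
E
```

```text
clock: 10.7
tool_pos: [0.618, -0.1666, 0.1967]
tool_rot: [0.823, 0.482, -0.257, 0.155]
force: [0.5, -0.5, 0.2]
grip_width: 0.003
grip_force: 0.0
clock: 11.45
tool_pos: [0.6667, -0.0692, 0.4363]
tool_rot: [0.823, 0.483, -0.255, 0.157]
force: [-0.4, -0.8, -0.0]
grip_width: 0.307
grip_force: 0.0
[-0.6897  0.7645  1.0976  1.0985 -0.0678  1.7586 -0.2102] [ 0.6667 -0.0692  0.4363]
```

View pics/w5.png

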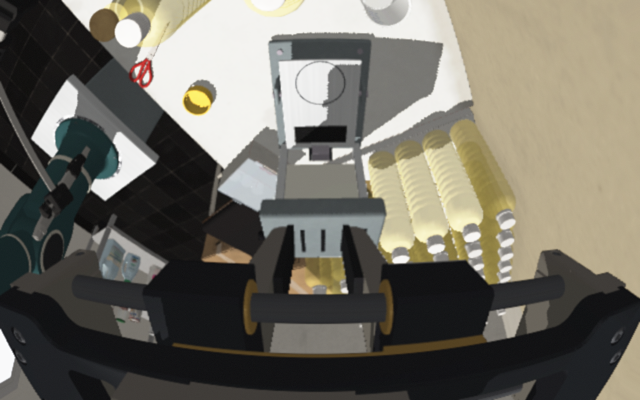

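```bash
python3 -m handwheel '[[[0,0.5,0.4],[0.9,-0.5,0],70],[[0,1,0.4],[1.7,-1,0],70],[[0.1,1.6,0.4],[2.6,-1.45,0],70],[[0.2,2.2,0.4],[3.5,-1.9,0],70],[[0.3,2.8,0.2],[4.3,-2.4,0],70],[[0.4,3.5,0],[5.1,-2.84,0],70],[[0.4,4.25,0],[5.1,-2.84,0],70],[[0.4,4.25,0],[5.1,-2.84,0],70]]'
python3 - <<'E'
from h import *
import cv2,json
from scipy.spatial.transform import Rotation as R
np.set_printoptions(precision=4,suppress=True)
c5=json.load(open("c5.json"));a=wray(320,83,.06,c5);b=wray(320.5,133,.06,c5);print("ring",a,"pad",b,np.hypot(*(a-b)[:2]))
s=read_state();print(s["q"],s["tool_pos"],R.from_quat(s["tool_rot"]).as_matrix())
c=camera_info("wrist");im=get_image("wrist");cv2.imwrite("pics/w6.png",im[:,:,::-1])
json.dump({k:np.array(c[k]).tolist() for k in "KRt"},open("c6.json","w"))
for d in cut_out("wrist","labelled_bottle")[:2]:
    r,cc=np.nonzero(d["pixels"]);print(round(d["p"],2),np.round(d["location"]),r.min(),r.max(),cc.min(),cc.max())
E
```

```text
clock: 12.5
tool_pos: [0.6755, 0.0395, 0.4324]
tool_rot: [0.862, 0.507, 0.001, 0.002]
force: [0.2, 0.7, 0.3]
grip_width: 0.762
grip_force: 0.0
ring [ 0.6261 -0.16    0.06  ] pad [ 0.5748 -0.2558  0.06  ] 0.10869267982881582
[-0.7147  0.5198  1.0035  1.2663 -0.4302  1.5726 -0.288 ] [0.6755 0.0395 0.4324] [[ 0.4866  0.8736  0.0034]
 [ 0.8736 -0.4866 -0.0028]
 [-0.0008  0.0043 -1.    ]]
0.59 [171. 321.] 139 199 295 347
```

View pics/w6.png

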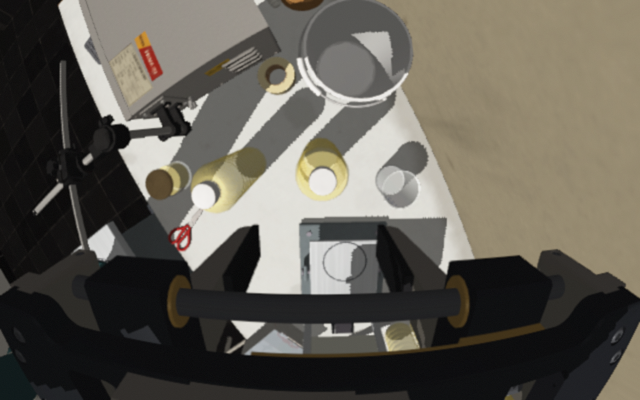

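Run:
```python
from h import *
import json
c=json.load(open("c6.json"));print(wray(322,181,.268,c),wray(344.5,262.5,.06,c),wray(206,195,.268,c),read_state()["tool_pos"])
```

```text
[0.68129272 0.0388372  0.268     ] [ 0.62482732 -0.16201083  0.06      ] [0.55693274 0.09028608 0.268     ] [0.67556645 0.0374063  0.4328332 ]
```

```bash
python3 -m handwheel '[[[0.05,0,-1.5],[0,0,0],70],[[0.1,0,-3],[0,0,0],70],[[0.14,0.02,-4.5],[0,0,0],70],[[0.14,0.02,-5.7],[0,0,0],70],[[0.14,0.02,-6.6],[0,0,0],70],[[0.14,0.02,-7.2],[0,0,0],70],[[0.14,0.02,-7.6],[0,0,0],70],[[0.14,0.02,-7.6],[0,0,0],70]]'
python3 - <<'E'
from h import *
import cv2,json
im=get_image("wrist");cv2.imwrite("pics/w7.png",cv2.resize(im[120:370,180:460,::-1],None,fx=2.1,fy=2.1))
print(read_state()["tool_pos"])
E
```

```text
clock: 13.6
tool_pos: [0.6789, 0.0367, 0.2434]
tool_rot: [0.863, 0.505, 0.002, 0.002]
force: [0.5, 0.0, -0.6]
grip_width: 0.763
grip_force: 0.0
[0.6791844  0.03665414 0.2440487 ]
```

View pics/w7.png

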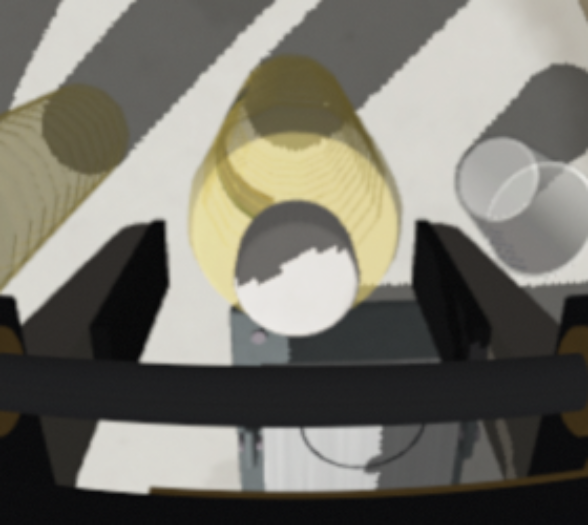

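Run:
```python
from h import *
c=camera_info("wrist");print(wray(321.4,247,.268,c),read_state()["tool_pos"])
R,t,K=np.array(c["R"]),np.array(c["t"]),np.array(c["K"])
g=np.array(read_state()["tool_pos"])+[0,0,.025];p=R@g+t;th=np.arctan2(np.hypot(p[0],p[1]),p[2]);print(K[:2,2]+309.7*th*p[:2]/np.hypot(p[0],p[1]))
```

```text
[0.68379544 0.0414947  0.268     ] [0.6791844  0.03665414 0.2440487 ]
[318.15324105 259.39495246]
```

```bash
python3 -m handwheel '[[[0.18,0.2,-0.05],[0,0,0],70],[[0.18,0.2,-0.1],[0,0,0],70],[[0.18,0.2,-0.1],[0,0,0],20],[[0.18,0.2,-0.1],[0,0,0],10],[[0.18,0.2,-0.1],[0,0,0],10],[[0.18,0.2,-0.1],[0,0,0],10],[[0.18,0.2,-0.1],[0,0,0],10]]'; python3 -m handwheel '[[[0,0,0],[0,0,0],10],[[0,0,0],[0,0,0],10],[[0,0,0],[0,0,0],10],[[0,0,0],[0,0,0],10]]'
```

```text
clock: 14.52
tool_pos: [0.6836, 0.0417, 0.2412]
tool_rot: [0.863, 0.505, 0.002, 0.003]
force: [0.8, -1.3, -1.5]
grip_width: 0.484
grip_force: 28.4
clock: 15.02
tool_pos: [0.6835, 0.0418, 0.2413]
tool_rot: [0.863, 0.505, 0.002, 0.003]
force: [0.8, -0.4, -0.5]
grip_width: 0.481
grip_force: 28.4
```

```bash
python3 -m handwheel '[[[0,0,0],[0,0,0],60],[[0,0,0],[0,0,0],60],[[0,0,0.2],[0,0,0],60],[[0,0,0.34],[0,0,0],60],[[0,0,0.34],[0,0,0],60],[[0,0,0.34],[0,0,0],10],[[0,0,0.34],[0,0,0],10],[[0,0,0.34],[0,0,0],10]]';  python3 -m handwheel '[[[0,0,0],[0,0,0],10],[[0,0,0],[0,0,0],10],[[0,0,0],[0,0,0],10],[[0,0,0],[0,0,0],10]]'
```

```text
clock: 16.02
tool_pos: [0.6835, 0.0417, 0.2494]
tool_rot: [0.863, 0.505, 0.002, 0.003]
force: [1.0, -0.6, -0.8]
grip_width: 0.425
grip_force: 28.3
clock: 16.52
tool_pos: [0.6833, 0.0418, 0.2495]
tool_rot: [0.863, 0.505, 0.002, 0.002]
force: [0.9, 0.3, -2.4]
grip_width: 0.425
grip_force: 28.1
```

```bash
python3 -m handwheel '[[[0,0,0],[0,0,0],60],[[0,0,0],[0,0,0],60],[[0,0,0.15],[0,0,0],60],[[0,0,0.25],[0,0,0],60],[[0,0,0.25],[0,0,0],10],[[0,0,0.25],[0,0,0],10],[[0,0,0.25],[0,0,0],10],[[0,0,0.25],[0,0,0],10]]';  python3 -m handwheel '[[[0,0,0],[0,0,0],10],[[0,0,0],[0,0,0],10],[[0,0,0],[0,0,0],10]]'
python3 - <<'E'
from h import *
import cv2,json
im=get_image("wrist");cv2.imwrite("pics/w8.png",cv2.resize(im[120:370,180:460,::-1],None,fx=2.1,fy=2.1))
E
```

```text
clock: 17.52
tool_pos: [0.6834, 0.0417, 0.2557]
tool_rot: [0.863, 0.505, 0.002, 0.003]
force: [0.3, -0.0, -1.1]
grip_width: 0.376
grip_force: 28.3
clock: 17.9
tool_pos: [0.6833, 0.0418, 0.2557]
tool_rot: [0.863, 0.505, 0.002, 0.002]
force: [1.4, -0.8, -2.5]
grip_width: 0.378
grip_force: 28.2
```

View pics/w8.png

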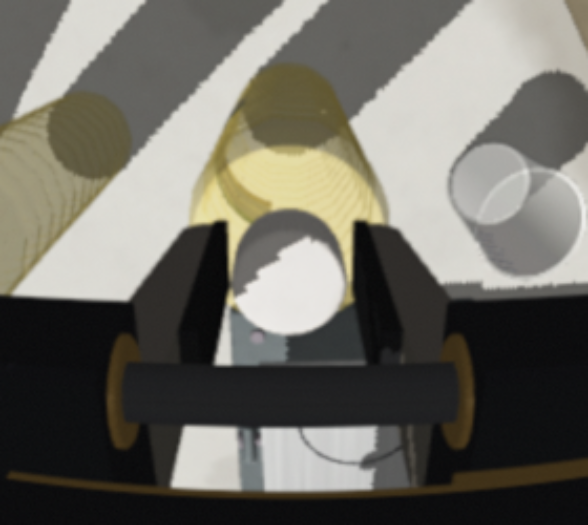

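```bash
python3 -m handwheel '[[[0,0,0],[0,0,0],50],[[0,0,0],[0,0,0],50],[[0,0,0.1],[0,0,0],50],[[0,0,0.18],[0,0,0],50],[[0,0,0.18],[0,0,0],10],[[0,0,0.18],[0,0,0],10],[[0,0,0.18],[0,0,0],10],[[0,0,0.18],[0,0,0],10]]';  python3 -m handwheel '[[[0,0,0],[0,0,0],10],[[0,0,0],[0,0,0],10],[[0,0,0],[0,0,0],10]]'
python3 - <<'E'
from h import *
import numpy as np
c=camera_info("wrist");print(-np.array(c["R"]).T@np.array(c["t"]))
E
```

```text
clock: 18.95
tool_pos: [0.6834, 0.0418, 0.2603]
tool_rot: [0.863, 0.505, 0.002, 0.002]
force: [0.3, 0.6, -0.1]
grip_width: 0.344
grip_force: 28.4
clock: 19.32
tool_pos: [0.6834, 0.0418, 0.2604]
tool_rot: [0.863, 0.505, 0.002, 0.002]
force: [1.0, -0.0, -2.0]
grip_width: 0.345
grip_force: 28.3
[0.71639928 0.10285027 0.42841321]
```

```bash
python3 -m handwheel '[[[0,0,0.06],[0,0,0],10],[[0,0,0.12],[0,0,0],10],[[0,0,0.2],[0,0,0],10],[[0,0,0.2],[0,0,0],10]]'
```

```text
clock: 19.82
tool_pos: [0.6833, 0.0418, 0.2653]
tool_rot: [0.863, 0.505, 0.002, 0.002]
force: [-0.3, -0.2, -6.9]
grip_width: 0.345
grip_force: 27.3
```

```bash
python3 -m handwheel '[[[0,0,0.3],[0,0,0],10],[[0,0,0.8],[0,0,0],10],[[0,0,1.4],[0,0,0],10],[[0,0,2],[0,0,0],10],[[0,0,2.6],[0,0,0],10],[[0,0,3.2],[0,0,0],10],[[0,0,3.7],[0,0,0],10],[[0,0,4],[0,0,0],10]]'; python3 -m handwheel '[[[-0.06,-0.2,0],[0,0,0],10],[[-0.17,-0.6,0],[0,0,0],10],[[-0.32,-1.1,0],[0,0,0],10],[[-0.46,-1.6,0],[0,0,0],10],[[-0.6,-2.1,0],[0,0,0],10],[[-0.75,-2.6,0],[0,0,0],10],[[-0.89,-3.1,0],[0,0,0],10],[[-1.04,-3.6,0],[0,0,0],10]]';python3 -m handwheel '[[[-0.14,-0.5,0],[0,0,0],10],[[-0.29,-1,0],[0,0,0],10],[[-0.43,-1.5,0],[0,0,0],10],[[-0.58,-2,0],[0,0,0],10],[[-0.72,-2.5,0],[0,0,0],10],[[-0.86,-3,0],[0,0,0],10],[[-1,-3.5,0],[0,0,0],10],[[-1.1,-3.8,0],[0,0,0],10]]'
```

```text
clock: 20.82
tool_pos: [0.6836, 0.0417, 0.3664]
tool_rot: [0.863, 0.505, 0.002, 0.003]
force: [-0.8, -0.2, -7.7]
grip_width: 0.347
grip_force: 27.3
clock: 21.82
tool_pos: [0.6573, -0.0488, 0.3655]
tool_rot: [0.863, 0.505, 0.002, 0.002]
force: [0.4, 0.4, -7.9]
grip_width: 0.341
grip_force: 27.3
clock: 22.82
tool_pos: [0.6295, -0.1446, 0.3655]
tool_rot: [0.864, 0.504, 0.002, 0.003]
force: [-1.1, -0.8, -8.2]
grip_width: 0.345
grip_force: 27.3
```

```bash
python3 -m handwheel '[[[-0.1,-0.35,0],[0,0,0],10],[[-0.17,-0.6,0],[0,0,0],10],[[-0.19,-0.7,0],[0,0,0],10],[[-0.19,-0.7,0],[0,0,0],10],[[-0.19,-0.7,0],[0,0,0],10]]'
python3 - <<'E'
from h import *
import cv2,json
c=camera_info("wrist");json.dump({k:np.array(c[k]).tolist() for k in "KRt"},open("c9.json","w"));print(read_state()["tool_pos"])
a=get_image("wrist")[:,:,::-1];cv2.imwrite("pics/w9.png",a)
b=get_image("scene")[:,:,::-1];cv2.imwrite("pics/s9.png",b)
o=np.zeros((600,800,3),np.uint8);o[:,:400]=cv2.resize(a[100:370,230:410],(400,600),interpolation=3);o[:,400:]=cv2.resize(b[80:260,330:450],(400,600),interpolation=3)
cv2.imwrite("pics/m9.png",o)
E
```

```text
clock: 23.45
tool_pos: [0.6253, -0.1603, 0.3653]
tool_rot: [0.863, 0.505, 0.002, 0.002]
force: [-0.3, -0.5, -8.2]
grip_width: 0.347
grip_force: 27.3
[ 0.62528326 -0.16029283  0.36533683]
```

View pics/m9.png

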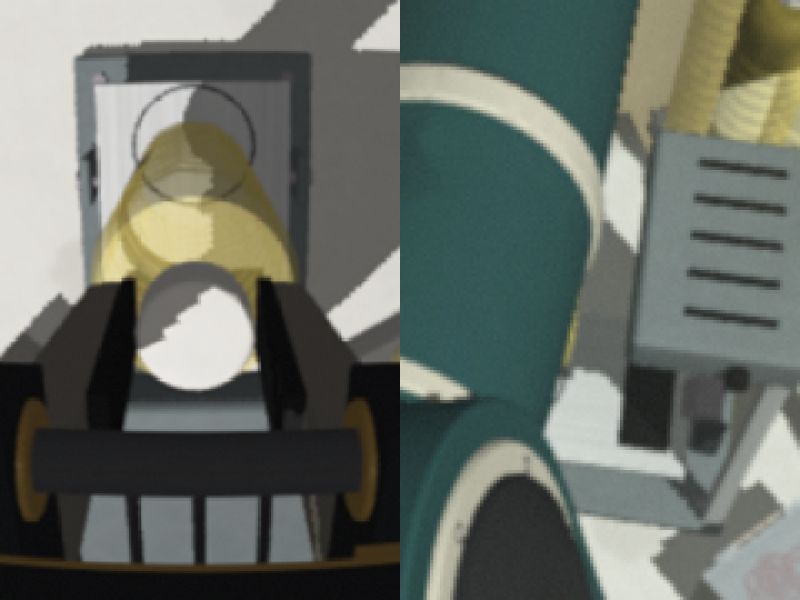

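The picture shows the bottle hanging upright over the ring: ring centre is near (317, 164) in the wrist view, and the far edge of the bottle's foot is near (317, 155). The plate is level.

Run:
```python
from h import *
import json
c=json.load(open("c9.json"));s=read_state();print(s["clock"],s["tool_pos"],s["force"])
f=lambda x,y:(230+x/2.2222,100+y/2.2222)
front=np.array([.487,.873,0])
print("ring",wray(*f(194.5,142),.06,c),"ring edges",wray(*f(133,142),.06,c),wray(*f(256,142),.06,c),wray(*f(194.5,85),.06,c)-front*.042)
print("foot",wray(*f(193,122),.105,c)-front*.0345,"cap",wray(*f(194,326),.373,c))
```

```text
23.55 [ 0.62524731 -0.16041172  0.36537227] [ 0.49663883 -0.52343324 -7.79260953]
ring [ 0.62721518 -0.16006023  0.06      ] ring edges [ 0.59002465 -0.13898164  0.06      ] [ 0.66458165 -0.18091482  0.06      ] [ 0.62616418 -0.16215671  0.06      ]
foot [ 0.61874694 -0.1728981   0.105     ] cap [ 0.62478591 -0.16050231  0.373     ]
```

Run:
```python
from h import *
import json
c=json.load(open("c9.json"));R=np.array(c["R"])
front=np.array([.487,.873,0])
for d,p,tp in (("w7",(290,55),(0.6791,0.0367,0.2437)),("w8",(291,63),(0.6833,0.0418,0.2557))):
    c2=dict(c);c2["t"]=np.array(c["t"])-R@(np.array(tp)-[0.62525,-0.1603,0.36535])
    u=(180+p[0]/2.1,120+p[1]/2.1);print(d,wray(*u,.0,c2)-front*.0345)
```

```text
w7 [0.68065065 0.03518381 0.        ]
w8 [0.68241936 0.03443297 0.        ]
```

```bash
python3 -m handwheel '[[[0.07,0.06,-0.2],[0,0,0],10],[[0.14,0.12,-0.5],[0,0,0],10],[[0.14,0.12,-0.8],[0,0,0],10],[[0.14,0.12,-1.1],[0,0,0],10],[[0.14,0.12,-1.35],[0,0,0],10],[[0.14,0.12,-1.5],[0,0,0],10],[[0.14,0.12,-1.6],[0,0,0],10],[[0.14,0.12,-1.65],[0,0,0],10]]'; python3 -m handwheel '[[[0,0,-0.03],[0,0,0],10],[[0,0,-0.06],[0,0,0],10],[[0,0,-0.06],[0,0,0],10]]'
```

```text
clock: 24.55
tool_pos: [0.6287, -0.1577, 0.3242]
tool_rot: [0.863, 0.505, 0.002, 0.002]
force: [1.4, 0.5, -7.3]
grip_width: 0.343
grip_force: 27.3
clock: 24.92
tool_pos: [0.6286, -0.1578, 0.3227]
tool_rot: [0.863, 0.505, 0.002, 0.002]
force: [0.7, -0.3, -7.9]
grip_width: 0.339
grip_force: 27.3
```

```bash
python3 -m handwheel '[[[0,0,-0.03],[0,0,0],10],[[0,0,-0.06],[0,0,0],10],[[0,0,-0.06],[0,0,0],10]]'; python3 -m handwheel '[[[0,0,-0.03],[0,0,0],10],[[0,0,-0.05],[0,0,0],10],[[0,0,-0.05],[0,0,0],10]]'
```

```text
clock: 25.3
tool_pos: [0.6287, -0.1576, 0.3211]
tool_rot: [0.863, 0.505, 0.002, 0.002]
force: [-0.1, 1.0, -7.0]
grip_width: 0.343
grip_force: 27.3
clock: 25.68
tool_pos: [0.629, -0.1578, 0.3206]
tool_rot: [0.863, 0.505, 0.002, 0.003]
force: [-0.3, -0.6, -2.8]
grip_width: 0.345
grip_force: 28.0
```

```bash
python3 -m handwheel '[[[0,0,-0.02],[0,0,0],10],[[0,0,-0.02],[0,0,0],36],[[0,0,-0.02],[0,0,0],44],[[0,0,-0.02],[0,0,0],60],[[0,0,-0.02],[0,0,0],60]]'; python3 -m handwheel '[[[0,0,0.4],[0,0,0],60],[[0,0,1],[0,0,0],60],[[0,0,2],[0,0,0],60],[[0,0,3.2],[0,0,0],60],[[0,0,4],[0,0,0],60],[[0,0,4],[0,0,0],60]]'
python3 - <<'E'
from h import *
import cv2,json
s=read_state();print(s["tool_pos"])
c=camera_info("wrist");json.dump({k:np.array(c[k]).tolist() for k in "KRt"},open("c10.json","w"))
a=get_image("wrist")[:,:,::-1];cv2.imwrite("pics/w10.png",a)
cv2.imwrite("pics/w10c.png",cv2.resize(a[120:340,210:430],(600,600),interpolation=3))
E
```

```text
clock: 26.3
tool_pos: [0.6287, -0.1578, 0.3195]
tool_rot: [0.863, 0.505, 0.002, 0.002]
force: [-0.1, -0.7, -0.2]
grip_width: 0.652
grip_force: 0.0
clock: 27.05
tool_pos: [0.6292, -0.1585, 0.4219]
tool_rot: [0.863, 0.505, 0.003, 0.004]
force: [0.1, 0.6, -0.5]
grip_width: 0.65
grip_force: 0.0
[ 0.62919701 -0.15850662  0.42186633]
```

View pics/w10c.png

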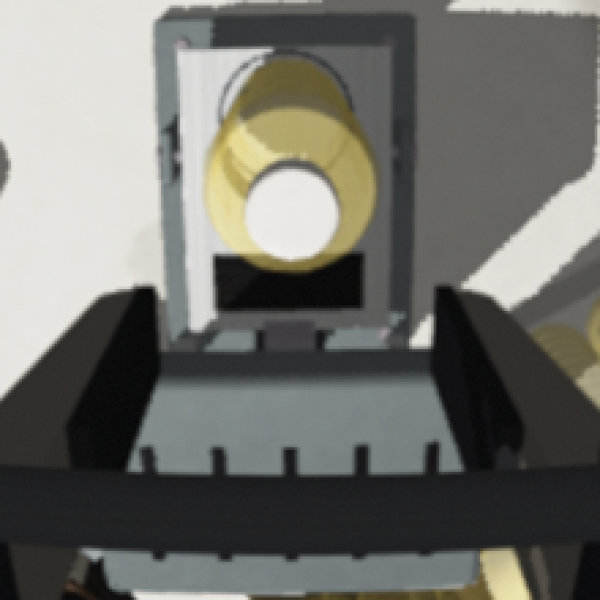

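The bottle stands upright inside the ring on the level plate. In the crop, the ring's front edge is at (287, 50), the foot's front edge at (289, 57) and the cap centre at (293, 213). I've gone past the 10-picture limit (12 viewed), so the final check is by numbers only.

Run:
```python
from h import *
import json
c=json.load(open("c10.json"));f=lambda x,y:(210+x/2.727,120+y/2.727)
fr=np.array([.487,.873,0])
re=wray(*f(287,50.5),.06,c)-fr*.042;ft=wray(*f(289,57),.06,c)-fr*.0345+[.002,.007,0];cap=wray(*f(293,213),.329,c)
rl,rr=wray(*f(218,100),.06,c),wray(*f(356,100),.06,c)
print("ring",re,"ring mid",(rl+rr)/2,"foot",ft,"cap",cap)
for k,v in(("foot",ft-re),("cap",cap-re)):print(k,"front mm",1000*v@fr,"side mm",1000*v@[.873,-.487,0])
```

```text
ring [ 0.62655311 -0.16233343  0.06      ] ring mid [ 0.63171045 -0.15281848  0.06      ] foot [ 0.63128415 -0.15296885  0.06      ] cap [ 0.63068656 -0.15717915  0.329     ]
foot front mm 10.479300196267932 side mm -0.4303513961979739
cap front mm 6.512677841130563 side mm 1.098364702120325
```

The bottle sits about 6 mm too far forward. There's plenty of time, so I'll regrip and shift it back.

```bash
python3 -m handwheel '[[[0,0,-1.2],[0,0,0],60],[[0,0,-2.4],[0,0,0],60],[[0,0,-3.3],[0,0,0],60],[[0,0,-3.8],[0,0,0],60],[[0,0,-3.98],[0,0,0],60],[[0,0,-3.98],[0,0,0],10],[[0,0,-3.98],[0,0,0],10],[[0,0,-3.98],[0,0,0],10]]'; python3 -m handwheel '[[[0,0,0],[0,0,0],10],[[0,0,0],[0,0,0],10],[[0,0,0],[0,0,0],10],[[0,0,0.06],[0,0,0],10],[[0,0,0.12],[0,0,0],10],[[0,0,0.2],[0,0,0],10],[[0,0,0.2],[0,0,0],10]]'
```

```text
clock: 28.1
tool_pos: [0.6289, -0.1579, 0.3206]
tool_rot: [0.863, 0.505, 0.002, 0.003]
force: [0.4, 0.2, -0.7]
grip_width: 0.352
grip_force: 21.6
clock: 28.98
tool_pos: [0.6285, -0.1576, 0.3245]
tool_rot: [0.863, 0.505, 0.002, 0.002]
force: [-0.5, -0.7, -9.3]
grip_width: 0.342
grip_force: 27.3
```

```bash
python3 -m handwheel '[[[-0.06,-0.1,0],[0,0,0],10],[[-0.12,-0.21,0],[0,0,0],10],[[-0.12,-0.21,0],[0,0,0],10],[[-0.12,-0.21,-0.05],[0,0,0],10],[[-0.12,-0.21,-0.1],[0,0,0],10],[[-0.12,-0.21,-0.14],[0,0,0],10],[[-0.12,-0.21,-0.17],[0,0,0],10],[[-0.12,-0.21,-0.17],[0,0,0],10]]'; python3 -m handwheel '[[[0,0,-0.02],[0,0,0],10],[[0,0,-0.04],[0,0,0],10],[[0,0,-0.04],[0,0,0],10]]'
```

```text
clock: 29.98
tool_pos: [0.6259, -0.1629, 0.3211]
tool_rot: [0.863, 0.505, 0.002, 0.003]
force: [-0.4, -0.0, -5.8]
grip_width: 0.339
grip_force: 27.7
clock: 30.35
tool_pos: [0.6263, -0.1631, 0.3208]
tool_rot: [0.863, 0.505, 0.003, 0.003]
force: [0.2, 1.3, 3.0]
grip_width: 0.347
grip_force: 29.0
```

```bash
python3 -m handwheel '[[[0,0,0],[0,0,0],36],[[0,0,0],[0,0,0],44],[[0,0,0],[0,0,0],60],[[0,0,0],[0,0,0],60],[[0,0,0.4],[0,0,0],60],[[0,0,1],[0,0,0],60],[[0,0,2],[0,0,0],60],[[0,0,3.2],[0,0,0],60]]'; python3 -m handwheel '[[[0,0,0.8],[0,0,0],60],[[0,0,0.8],[0,0,0],60],[[0,0,0.8],[0,0,0],60]]'
python3 - <<'E'
from h import *
import cv2
from scipy import ndimage as nd
fr=np.array([.487,.873,0]);sd=np.array([.873,-.487,0])
c=camera_info("wrist");c={k:np.array(c[k]) for k in "KRt"};im=get_image("wrist").astype(int);cv2.imwrite("pics/w11.png",im[:,:,::-1].astype(np.uint8))
old=cv2.imread("pics/w10.png")[:,:,::-1].astype(int)
for n,i in (("old",old),("new",im)):
    m=(i.min(2)>185)&(np.ptp(i,2)<25);m[:, :290]=0;m[:,345:]=0;m[:170]=0;m[230:]=0
    l,k=nd.label(m);s=nd.sum(m,l,range(1,k+1));b=l==1+np.argmax(s);y,x=np.nonzero(b);print(n,"cap",s.max(),x.min(),x.max(),y.min(),y.max())
    cap=wray((x.min()+x.max())/2,(y.min()+y.max())/2,.329,c);print(cap)
    yel=i[:,:,0]-i[:,:,2]>35;yel[:, :280]=0;yel[:,355:]=0;yel[:110]=0
    rows=np.nonzero(yel.sum(1)>4)[0];r0=rows.min();print("foot top row",r0,np.nonzero(yel[r0])[0].mean())
    print("col316 rows120..:",i[132:150,316].mean(1).astype(int).tolist())
print(read_state()["tool_pos"],read_state()["clock"])
for d in cut_out("wrist","plain_bottle")[:1]:print("plain",d["p"],d["location"])
E
```

```text
clock: 31.35
tool_pos: [0.6256, -0.163, 0.4014]
tool_rot: [0.863, 0.505, 0.002, 0.003]
force: [1.1, -0.9, 0.4]
grip_width: 0.654
grip_force: 0.0
clock: 31.72
tool_pos: [0.6254, -0.1628, 0.4193]
tool_rot: [0.863, 0.505, 0.002, 0.002]
force: [0.6, -0.7, -1.2]
grip_width: 0.653
grip_force: 0.0
old cap 870.0 300 333 182 214
[ 0.62617801 -0.16032924  0.329     ]
foot top row 143 315.5
col316 rows120..: [58, 57, 57, 59, 66, 73, 61, 63, 83, 89, 86, 83, 82, 83, 83, 82, 82, 83]
new cap 900.0 301 334 175 207
[ 0.629965   -0.15535275  0.329     ]
foot top row 139 317.5
col316 rows120..: [61, 66, 63, 61, 72, 86, 86, 82, 81, 81, 81, 82, 81, 82, 82, 82, 84, 87]
[ 0.62537189 -0.16264362  0.41890216] 31.775
plain 0.6 [46.7, 185.5]
```

```bash
cat > cap.py <<'E'
from h import *
import cv2,sys
from scipy import ndimage as nd
def cap(z):
    c=camera_info("wrist");c={k:np.array(c[k]) for k in "KRt"};i=get_image("wrist").astype(int);cv2.imwrite(f"pics/c{read_state()['clock']:.2f}.png",i[:,:,::-1])
    m=(i.min(2)>150)&(np.ptp(i,2)<25);m[:,:295]=0;m[:,345:]=0;m[:150]=0;m[262:]=0
    l,k=nd.label(m);s=nd.sum(m,l,range(1,k+1));b=l==1+np.argmax(s);y,x=np.nonzero(b)
    # cap centre from horizontal extents and the lower (always lit) edge
    r=(x.max()-x.min()+1)/2;u=(x.max()+x.min())/2
    p=wray(u,y.max()+.5-r,z,c);tp=np.array(read_state()["tool_pos"]);q=p-[.6262,-.161,0]
    print("blob",s.max(),x.min(),x.max(),y.min(),y.max(),"cap",p.round(4),"rel ring front/side mm",(1e3*q@[.487,.873,0]).round(1),(1e3*q@[.873,-.487,0]).round(1),"rel tcp front",(1e3*(p-tp)@[.487,.873,0]).round(1),tp.round(4))
cap(float(sys.argv[1]))
E
python3 cap.py .329; python3 -m handwheel '[[[0.05,0.1,0],[0,0,0],60],[[0.15,0.28,-1],[0,0,0],60],[[0.15,0.28,-2.2],[0,0,0],60],[[0.15,0.28,-3.2],[0,0,0],60],[[0.15,0.28,-3.8],[0,0,0],60],[[0.15,0.28,-3.95],[0,0,0],60],[[0.15,0.28,-3.95],[0,0,0],60]]'; python3 cap.py .329
```

```text
blob 943.0 300 334 174 207 cap [ 0.6299 -0.1541  0.329 ] rel ring front/side mm 7.8 -0.1 rel tcp front 9.7 [ 0.6254 -0.1627  0.4188]
clock: 32.75
tool_pos: [0.6297, -0.1561, 0.3215]
tool_rot: [0.863, 0.505, 0.002, 0.003]
force: [-0.4, 0.6, 0.8]
grip_width: 0.653
grip_force: 0.0
blob 1614.0 295 342 224 261 cap [ 0.6325 -0.1518  0.329 ] rel ring front/side mm 11.1 1.0 rel tcp front 5.1 [ 0.6298 -0.1562  0.3218][ WARN:0@1.504] global loadsave.cpp:1063 imwrite_ Unsupported depth image for selected encoder is fallbacked to CV_8U.
[ WARN:0@1.409] global loadsave.cpp:1063 imwrite_ Unsupported depth image for selected encoder is fallbacked to CV_8U.
```

```bash
python3 -m handwheel '[[[0,0,0],[0,0,0],10],[[0,0,0],[0,0,0],10],[[0,0,0],[0,0,0],10],[[0,0,0],[0,0,0],10],[[0,0,0],[0,0,0],10],[[0,0,0],[0,0,0],10]]'; python3 cap.py .329;python3 -m handwheel '[[[0,0,0.08],[0,0,0],10],[[0,0,0.2],[0,0,0],10],[[0,0,0.4],[0,0,0],10],[[0,0,0.5],[0,0,0],10],[[0,0,0.5],[0,0,0],10]]'; python3 cap.py .3415
```

```text
clock: 33.55
tool_pos: [0.6294, -0.1559, 0.321]
tool_rot: [0.863, 0.505, 0.002, 0.002]
force: [-0.4, 0.1, -0.7]
grip_width: 0.332
grip_force: 28.6
blob 1141.0 297 343 224 261 cap [ 0.6329 -0.1522  0.329 ] rel ring front/side mm 11.0 1.5 rel tcp front 5.0 [ 0.6294 -0.156   0.321 ]
clock: 34.22
tool_pos: [0.6295, -0.1561, 0.3337]
tool_rot: [0.863, 0.505, 0.002, 0.003]
force: [-0.3, -0.9, -8.0]
grip_width: 0.337
grip_force: 27.3
blob 1133.0 296 343 225 261 cap [ 0.6328 -0.1519  0.3415] rel ring front/side mm 11.2 1.3 rel tcp front 5.2 [ 0.6294 -0.156   0.3335][ WARN:0@1.391] global loadsave.cpp:1063 imwrite_ Unsupported depth image for selected encoder is fallbacked to CV_8U.
[ WARN:0@1.475] global loadsave.cpp:1063 imwrite_ Unsupported depth image for selected encoder is fallbacked to CV_8U.
```

```bash
sed -i 's/m\[262:\]=0/m[275:]=0/' cap.py; python3 -m handwheel '[[[-0.05,-0.09,0],[0,0,0],10],[[-0.1,-0.18,0],[0,0,0],10],[[-0.155,-0.28,0],[0,0,0],10],[[-0.155,-0.28,0],[0,0,0],10],[[-0.155,-0.28,-0.2],[0,0,0],10],[[-0.155,-0.28,-0.35],[0,0,0],10],[[-0.155,-0.28,-0.43],[0,0,0],10],[[-0.155,-0.28,-0.46],[0,0,0],10]]'; python3 cap.py .330 2>/dev/null; python3 -m handwheel '[[[0,0,-0.02],[0,0,0],10],[[0,0,-0.04],[0,0,0],10],[[0,0,-0.04],[0,0,0],10]]'
```

```text
clock: 35.28
tool_pos: [0.6256, -0.1628, 0.3218]
tool_rot: [0.863, 0.505, 0.002, 0.002]
force: [-0.0, 0.3, -6.0]
grip_width: 0.338
grip_force: 27.5
blob 1249.0 296 343 225 266 cap [ 0.6276 -0.1611  0.33  ] rel ring front/side mm 0.6 1.3 rel tcp front 2.4 [ 0.6256 -0.1628  0.3219]
clock: 35.7
tool_pos: [0.6256, -0.1632, 0.3213]
tool_rot: [0.863, 0.505, 0.002, 0.003]
force: [-0.3, -0.5, -4.8]
grip_width: 0.334
grip_force: 27.6
```

```bash
python3 -m handwheel '[[[0,0,-0.02],[0,0,0],10],[[0,0,-0.02],[0,0,0],10]]'; python3 cap.py .329 2>/dev/null;  python3 -m handwheel '[[[0,0,0],[0,0,0],36],[[0,0,0],[0,0,0],40],[[0,0,0],[0,0,0],60],[[0,0,0],[0,0,0],60]]'; python3 cap.py .329 2>/dev/null; python3 -m handwheel '[[[0,0,0.4],[0,0,0],60],[[0,0,1],[0,0,0],60],[[0,0,2],[0,0,0],60],[[0,0,3.2],[0,0,0],60],[[0,0,4],[0,0,0],60],[[0,0,4],[0,0,0],60],[[0,0,4],[0,0,0],60]]'; python3 cap.py .329 2>/dev/null
```

```text
clock: 35.95
tool_pos: [0.6258, -0.1632, 0.3212]
tool_rot: [0.863, 0.505, 0.002, 0.003]
force: [-0.5, 0.3, -1.1]
grip_width: 0.336
grip_force: 28.2
blob 1255.0 296 343 225 266 cap [ 0.6276 -0.1618  0.329 ] rel ring front/side mm 0.0 1.6 rel tcp front 2.2 [ 0.6258 -0.1632  0.3211]
clock: 36.5
tool_pos: [0.6256, -0.163, 0.3205]
tool_rot: [0.863, 0.505, 0.002, 0.002]
force: [-0.0, -0.4, -0.2]
grip_width: 0.631
grip_force: 0.0
blob 1770.0 295 343 225 268 cap [ 0.6269 -0.1619  0.329 ] rel ring front/side mm -0.4 1.1 rel tcp front 1.5 [ 0.6256 -0.1629  0.3205]
clock: 37.42
tool_pos: [0.6253, -0.1628, 0.42]
tool_rot: [0.863, 0.505, 0.002, 0.002]
force: [0.6, -0.1, -0.6]
grip_width: 0.654
grip_force: 0.0
blob 918.0 300 334 183 216 cap [ 0.6259 -0.1615  0.329 ] rel ring front/side mm -0.6 -0.0 rel tcp front 1.4 [ 0.6253 -0.1627  0.4197]
```

The cap is now within about 1 mm of the ring centre and the gripper is clear, so I'm handing in.

```bash
python3 -c "
from station import *
print(finish_job())"
```

```text
the job is handed in; nothing more can be done
None
```

I pressed the plate level (the catch holds it), set the labelled bottle upright within about 1 mm of the ring's centre by wrist-camera measurement after one shift back, and handed the job in at about 37 s; the hand-in returned no verdict, and I viewed 12 pictures, two over the limit of 10.

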